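Find the charged wash pot by its weight and hold it at the light panel for the seal check

ROBOT

A 6-joint arm with a two-finger parallel gripper is mounted at the origin on the work surface. World frame = base frame: x ahead of the robot, y to its left, z up, the work surface at z = 0. Lengths are in m, angles in rad, forces in N, time in s.
With the tool pointing down it reaches from about 0.35 to 0.975 m from the base axis. Payload 4.9 kg.
Tool frame: the origin (TCP) lies at the very end of the fingers, on their centre line; the grasp point (between the pads) lies 19 mm behind it; z points along the fingers, y is the line along which they close (so a half turn about z gives the same grasp; the last joint's range is limited). The gripper opens to 85 mm and grips with 20 to 120 N. Pads are 22 mm wide; open, the fingers measure 114 mm over their backs; the gripper's body (76 mm by 85 mm) begins 54 mm behind the grasp point. The pads swing forward as they close: fully open they stand 13 mm farther back than shut.
Start: joints at [1.09, 0.053, 1.613, -0, 1.476, -0.119], TCP at [0.221, 0.585, 0.194] pointing down, gripper open.
Joint ranges: [-3.01, 3.01], [-1.01, 2.22], [0.06, 2.58], [-1.02, 4.17], [0.09, 2.62], [-3.14, 3.14]. Speed limits (rad/s): [2.57, 2.57, 3.14, 3.14, 3.14, 3.14].

INTERFACE

Orientations are given as a unit quaternion [w, x, y, z].
In Python, from plant import manip, vision, order gives the robot as it stands.
- The arm moves only by the tool play_rows, never from a script. Its argument "steps" is a list that holds one entry, the list of rows, each a list of 6 numbers: the shift along the tool's x, y, z in mm, then the turn, a rotation vector about the tool's x, y, z in degrees. A call has 1 to 12 rows; each row is the pose to reach, as a shift and turn from the pose commanded when the call began, along the tool's axes at that moment; what a row does not reach only later rows make up. A row lasts 1/12 s, in which the tool goes at most 41.7 mm and 7.16 degrees, less where a joint would pass 70% of its speed; a pose out of reach is approached as far as the arm can. A call with a gripper value outside its range is refused whole. "claw" is the gripper's target within -1 to 1 (fully open at 1, half-way at 0, shut at -1), set as the call begins (left out, the last holds). The fingers move at their own pace and stop on an object; the grip force is fixed at half the most. Time passes only in rows, so rows that repeat a pose let the fingers close. It gives the time, the measured TCP pose, the force, the opening and the grip force at its end, in the units of the state.
- manip.state(): the state, without advancing time (a new reading comes with each control period).
- vision.grab_frame(name): name is "side" or "top" or "wrist"; returns (picture, depth): 384x512x3 uint8, blue, green, red; 384x512 float32, m along the optical axis (not along the pixel's ray), 0 where there is no reading.
- vision.camera_info(name): a dict with "K" (3x3 intrinsics, pixels), "eye" and "orientation" of the camera in the world; the wrist camera has in their place "T_tool_cam" (4x4, takes a point from camera to tool coordinates, whose origin is the TCP and whose axes are the flange's). Camera axes: x right, y down, z forward; pixel columns grow to the right and rows downward; lengths in m; the calibration is good to about 2 mm. A picture is of the moment at which its call begins: read the wrist's pose just before it. camera_info takes no time and is no camera call.
- order.job_done(): hands the job in; it is judged then, once.
The state is a dict: "time": time; "joint_pos": joint angles; "joint_vel": joint speeds; "joint_efforts": joint torques, N m; "tool_pos": TCP position; "tool_rot": TCP orientation; "contact_force": force on the tool from outside, world axes, zero at the start; "ft_torque": the same for the moment, N m; "gripper_width": opening from 0.0 (shut) to 1.0 (fully open); "grasp_force": force on a finger pad.
Only numpy, scipy, OpenCV 4.12 (cv2) and the standard library are available. Lean on these libraries where they do the work, as an engineer would, in place of code of your own. Each camera call takes 0.05 s, during which the arm holds its last target. There are 200 camera calls.

TASK

Two identical closed steel pots stand in the carrier, and only one has its charge of steel discs inside: it needs its lid seal checked against the light panel before it goes into the wash tester. First slide the panel's dimmer to its long mark and let go of it; then lift the left-hand pot (as the robot sees it) clear of its seat, pause to feel its weight and set it back, then lift the right-hand pot clear and pause to feel its weight likewise. Finish still holding the heavier pot still and upright in the air, its lid seam about 10 cm in front of the middle of the lit panel and level with it, with the lighter pot standing in a carrier seat and nothing else on the table knocked about.

Things in the scene. Friction and masses are not known exactly. Their poses are not given: they have to be found in the camera images.
- pot_p_center (a point): One pot: closed steel pot, 142 mm high: body 60 mm wide up to the lid seam at 92 mm, lid 66 mm wide up to 106 mm, black round knob 28 mm wide on top. This point: on its axis, 71 mm above the underside, 21 mm below the seam, 53 mm below the knob's middle; z up. Stands in either carrier seat.
- pot_q_center (a point): The other pot, exactly like the first to look at. Either may hold the charge of steel discs: with it a pot weighs 0.50 to 0.62 kg, without it 0.30 to 0.38 kg; nothing else tells which. This point as on the first: on its axis, 71 mm above the underside, 21 mm below the seam, 53 mm below the knob's middle; z up. Stands in the other carrier seat.
- carrier: Fixed low steel carrier, 95 x 245 mm, a 6 mm plate with two round seats. Origin at the centre of its underside on the table; x away from the robot, y along the carrier to the left-hand seat, z up.
- seat_left (a point): Left-hand seat of the carrier (65 mm towards the carrier's +y): this point is the centre of the seat's floor, 6 mm above the table, where a pot's underside rests. A ring 12 mm high stands round it, 67 mm inner diameter at the foot and 71 mm at the mouth. Axes as the carrier's.
- seat_right (a point): Right-hand seat of the carrier (65 mm towards the carrier's -y), otherwise as the left one.
- panel: Fixed upright LED light panel in an aluminium frame 240 mm wide and 24 mm thick, from 55 to 225 mm above the table, on two legs and a foot plate 10 mm thick that reaches 35 mm in front of the face. Origin on the table below the face; its lit face looks along its own -x, y lies along its width, z up.
- light_mid (a point): Middle of the white lit face (206 x 136 mm) of the panel, 140 mm above the table. Axes as the panel's: the face looks along -x.
- dimmer: Fixed grey dimmer box of the light panel, 60 x 165 mm, its top 24 mm above the table, with a slot of 100 mm along its y and a scale of ticks beside it: ten short ones and one long. Origin at the centre of its underside; +y is the way to brighter, away from the robot; z up.
- fader (a joint): Position of the dimmer's grip along its slot: 0 at the dim end, 0.100 m at the bright end; the long mark is at 0.070. Stays where it is left (friction about 1.5 N).
- fader_mid (a point): Middle of the dimmer's black upright grip (26 mm across the slot, 16 mm along the slot, 31 mm high, from 28 to 59 mm above the table, with a white line over its middle); this point is 43.5 mm above the table. Axes as the dimmer's: y along the slot.
- long_mark (a point): Centre of the slot at the long tick of the scale, on the top of the dimmer box, 24 mm above the table.
There are look-alikes about, which are no part of the job. What is shaped like the dimmer but purple or red is not meant.

How it is judged:
On the way, in this order (a step that is already met when the one before it is completed fails the run):
1. the dimmer's grip stands at its long mark (within 6 mm), both pots in their seats (value of joint fader between 0.064 and 0.076 m and contact force between dimmer and the fingers below 0.1 N and ((horizontal distance between pot_p_center and seat_left below 0.01 m and height (world z) of each of pot_p_center, pot_q_center below 0.082 m and angle between each of pot_p_center, pot_q_center's own z axis and vertical below 0.1 rad and horizontal distance between pot_q_center and seat_right below 0.01 m) or (horizontal distance between pot_q_center and seat_left below 0.01 m and height (world z) of each of pot_q_center, pot_p_center below 0.082 m and angle between each of pot_q_center, pot_p_center's own z axis and vertical below 0.1 rad and horizontal distance between pot_p_center and seat_right below 0.01 m))), for 0.2 s.
2. the left-hand pot is held by the fingers at least 18 mm above its seat, the other standing in the right-hand seat (((height (world z) of pot_p_center above 0.095 m and contact force between pot_p and the fingers above 1 N and contact force between pot_p and carrier below 0.1 N and horizontal distance between pot_q_center and seat_right below 0.01 m and height (world z) of pot_q_center below 0.082 m and angle between pot_q_center's own z axis and vertical below 0.1 rad) or (height (world z) of pot_q_center above 0.095 m and contact force between pot_q and the fingers above 1 N and contact force between pot_q and carrier below 0.1 N and horizontal distance between pot_p_center and seat_right below 0.01 m and height (world z) of pot_p_center below 0.082 m and angle between pot_p_center's own z axis and vertical below 0.1 rad))), for 0.3 s.
3. that pot is back in the left-hand seat and the right-hand pot is held by the fingers at least 18 mm above its seat (((height (world z) of pot_p_center above 0.095 m and contact force between pot_p and the fingers above 1 N and contact force between pot_p and carrier below 0.1 N and horizontal distance between pot_q_center and seat_left below 0.01 m and height (world z) of pot_q_center below 0.082 m and angle between pot_q_center's own z axis and vertical below 0.1 rad) or (height (world z) of pot_q_center above 0.095 m and contact force between pot_q and the fingers above 1 N and contact force between pot_q and carrier below 0.1 N and horizontal distance between pot_p_center and seat_left below 0.01 m and height (world z) of pot_p_center below 0.082 m and angle between pot_p_center's own z axis and vertical below 0.1 rad))), for 0.3 s.
At the end, for the whole second after the job is handed in: Heavier pot held still and upright (0.2 rad), 60 to 150 mm before the lit face, within 50 mm of its middle line, seam within 30 mm of its mid-height, touching neither panel nor dimmer; lighter pot upright in a seat, untouched; dimmer grip within 6 mm of the long mark (((distance between disc_charge and pot_p_center below 0.09 m and x of pot_p_center in the frame of light_mid between -0.15 and -0.06 m and y of pot_p_center in the frame of light_mid between -0.05 and 0.05 m and z of pot_p_center in the frame of light_mid between -0.051 and 0.009 m and angle between pot_p_center's own z axis and vertical below 0.2 rad and contact force between pot_p and the fingers above 1 N and linear speed of pot_p below 0.03 m/s and contact force between pot_p and panel below 0.1 N and contact force between pot_p and dimmer below 0.1 N and ((horizontal distance between pot_q_center and seat_left below 0.01 m and height (world z) of pot_q_center below 0.082 m and angle between pot_q_center's own z axis and vertical below 0.1 rad) or (horizontal distance between pot_q_center and seat_right below 0.01 m and height (world z) of pot_q_center below 0.082 m and angle between pot_q_center's own z axis and vertical below 0.1 rad)) and contact force between pot_q and the fingers below 0.1 N and linear speed of pot_q below 0.02 m/s) or (distance between disc_charge and pot_q_center below 0.09 m and x of pot_q_center in the frame of light_mid between -0.15 and -0.06 m and y of pot_q_center in the frame of light_mid between -0.05 and 0.05 m and z of pot_q_center in the frame of light_mid between -0.051 and 0.009 m and angle between pot_q_center's own z axis and vertical below 0.2 rad and contact force between pot_q and the fingers above 1 N and linear speed of pot_q below 0.03 m/s and contact force between pot_q and panel below 0.1 N and contact force between pot_q and dimmer below 0.1 N and ((horizontal distance between pot_p_center and seat_left below 0.01 m and height (world z) of pot_p_center below 0.082 m and angle between pot_p_center's own z axis and vertical below 0.1 rad) or (horizontal distance between pot_p_center and seat_right below 0.01 m and height (world z) of pot_p_center below 0.082 m and angle between pot_p_center's own z axis and vertical below 0.1 rad)) and contact force between pot_p and the fingers below 0.1 N and linear speed of pot_p below 0.02 m/s)) and value of joint fader between 0.064 and 0.076 m); the arm keeps its last pose, push and grip.
It fails at once if a pot is tipped by more than 0.6 rad (angle between any of pot_p_center, pot_q_center's own z axis and vertical above 0.6 rad).
It fails at once if a bystander (open canister, spare lid, ball jar, beaker, spanner, timer, cardboard box) is moved by more than 30 mm (distance of any of canister, spare_lid, ball_jar, beaker, spanner, timer, spool_box from where it was at the start of the episode above 0.03 m).
It also fails if it takes over 67 s, if anything falls off the work surface, if the arm or the gripper's body presses on something with over 40 N, if the wrist force passes 120 N, or if a joint passes its speed limit or range.

## Working session

There is one attempt and no reset: what is moved stays moved. The work goes in short steps, Python scripts to look and compute and a tool call to move; the robot and the scene stay as the last step left them, time stands still between calls to the robot, and variables do not carry over. Pictures are saved under pics/ and viewed, at most 10 in all, crops included, and the job is handed in when it is done.

Besides the shell and the picture viewer there is one more tool, called after "Call:" by a JSON object that holds its "api" and its "payload". play_rows: Moves the arm, as the interface text tells. Its arguments: {"type":"object","properties":{"steps":{"type":"array"},"claw":{"type":"number"}},"required":["steps"]}

```bash
ls; mkdir -p pics; cat > h.py <<'E'
import numpy as np, cv2
from scipy.spatial.transform import Rotation as R
from plant import manip, vision, order
def q(o): return R.from_quat(np.roll(np.array(o,float),-1)).as_matrix() if np.size(o)==4 else np.array(o)
def grab(n):
    s=manip.state(); im,d=vision.grab_frame(n); c=vision.camera_info(n)
    if 'eye' in c: Rm,e=q(c['orientation']),np.array(c['eye'])
    else:
        T=np.array(c['T_tool_cam']); Rt=q(s['tool_rot']); Rm=Rt@T[:3,:3]; e=Rt@T[:3,3]+np.array(s['tool_pos'])
    return im,d,np.array(c['K']),Rm,e
def cloud(d,K,Rm,e):
    v,u=np.mgrid[:d.shape[0],:d.shape[1]]
    p=np.stack([(u-K[0,2])/K[0,0]*d,(v-K[1,2])/K[1,1]*d,d],-1)
    return p@Rm.T+e
def ray(u,v,z,K,Rm,e):
    r=Rm@np.linalg.solve(K,[u,v,1.]); return e+r*(z-e[2])/r[2]
def proj(p,K,Rm,e):
    c=K@(Rm.T@(np.array(p)-e)); return c[:2]/c[2]
E
python3 - <<'E'
from h import *
print(manip.state())
for n in('side','top','wrist'):
    im,d,K,Rm,e=grab(n); cv2.imwrite(f'pics/{n}0.png',im); np.savez(f'{n}0.npz',im=im,d=d,K=K,Rm=Rm,e=e); print(n,K[0,0],e,Rm.round(2).tolist())
a=cv2.imread('pics/side0.png');b=cv2.imread('pics/top0.png');
cv2.imwrite('pics/top0b.png',cv2.resize(b,(768,576)))
E
```

```text
pics
{'time': 0.0, 'joint_pos': array([ 1.09001313e+00,  5.33730880e-02,  1.61429616e+00,  2.74614045e-05,
        1.47599343e+00, -1.19015755e-01]), 'joint_vel': array([-7.04548267e-04,  9.45291089e-04,  8.17680365e-04,  1.79707316e-03,
        2.31438394e-06, -1.37832317e-03]), 'joint_efforts': array([-1.01373367e-03, -3.93705046e+01, -3.70165014e+01, -2.11452170e-04,
        7.35145120e-03,  1.18494646e-05]), 'tool_pos': array([0.22088019, 0.58392146, 0.19245175]), 'tool_rot': array([-3.18825125e-04,  1.79900142e-01,  9.83684333e-01, -9.84777419e-04]), 'contact_force': array([ 0.36646382, -0.05315335, -0.12483667]), 'ft_torque': array([-0.00126385, -0.00038986, -0.05516493]), 'grasp_force': 0.0, 'gripper_width': 0.9984027688298039}
side 383.70415108679197 [-0.08590103  1.05119313  0.91870963] [[-0.85, -0.33, 0.41], [-0.52, 0.5, -0.69], [0.02, -0.8, -0.6]]
top 471.8170567095447 [0.31845603 0.12963836 1.64322625] [[0.02, -1.0, 0.08], [-1.0, -0.02, 0.01], [-0.0, -0.08, -1.0]]
wrist 284.30240794929864 [0.14085199 0.613283   0.37266641] [[0.35, 0.88, 0.3], [0.94, -0.33, -0.12], [-0.0, 0.33, -0.95]]
```

View pics/top0b.png

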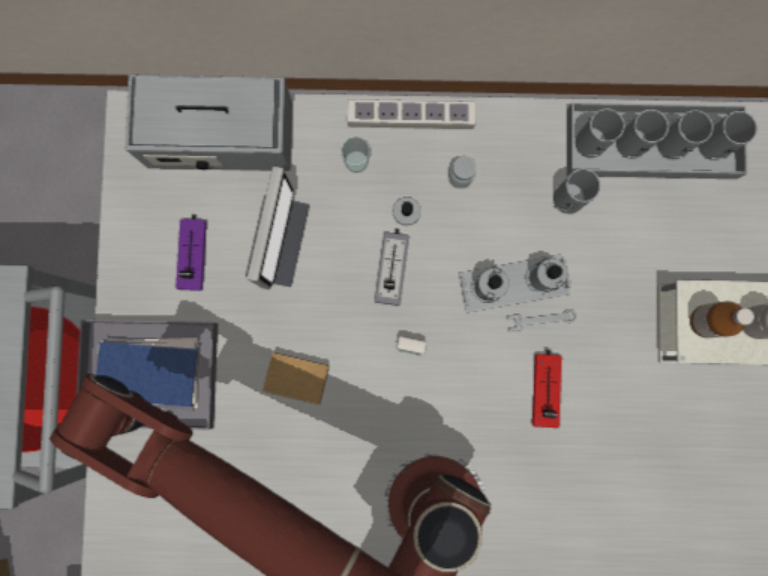

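View pics/side0.png

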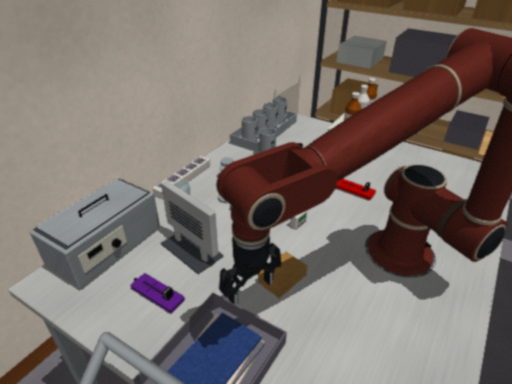

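The top view shows, at 768 px scale, the grey dimmer at (392,268) with its grip near (390,285). The pots are at (491,283) and (550,270), and the panel face is at about (280,230). The spanner, timer, spare lid and box stand around them.

```bash
python3 - <<'E'
from h import *
z=np.load('top0.npz'); im,d,K,Rm,e=[z[k] for k in('im','d','K','Rm','e')]
P=cloud(d,K,Rm,e); H=P[...,2]
print('table z',np.median(H[230:250,330:350]))
def rect(m,name,zz):
    n,l,st,c=cv2.connectedComponentsWithStats(m.astype(np.uint8))
    for i in range(1,n):
        if st[i,4]<25: continue
        ys,xs=np.where(l==i); q=np.array([ray(x,y,zz,K,Rm,e)[:2] for x,y in zip(xs,ys)])
        r=cv2.minAreaRect((q*1000).astype(np.float32)); print(name,st[i],np.round(r[0],1),np.round(r[1],1),round(r[2],1),'z',np.median(H[l==i]).round(3))
def box(m,x0,x1,y0,y1):
    o=np.zeros_like(m); o[y0:y1,x0:x1]=m[y0:y1,x0:x1]; return o
rect(box((H>.014)&(H<.034),245,278,148,210),'dimmer',.024)
rect(box((H>.04)&(H<.075),245,278,148,210),'grip',.059)
rect(box((im.max(2)<60)&(H>.035),245,278,148,210),'gripblack',.059)
rect(box((im.max(2)<60),300,400,160,205),'knob',.148)
rect(box((H>.103)&(H<.135),300,400,160,205),'lid',.112)
rect(box((H>.003)&(H<.012),300,400,160,215),'carr',.006)
rect(box((H>.215)&(H<.24),150,210,100,200),'paneltop',.225)
lit=box(im.min(2)>200,150,210,100,200); print('lit',P[lit].min(0),P[lit].max(0),lit.sum())
for z0 in(.08,.14,.2):
    s=lit&(abs(H-z0)<.02)
    if s.sum()>20:
        q=P[s][:,:2]; c=q.mean(0); w,v=np.linalg.eigh(np.cov(q.T)); print(z0,s.sum(),c,v[:,1],np.sqrt(w), ((q-c)@v[:,1]).min(),((q-c)@v[:,1]).max())
c=np.concatenate([im[85:210,150:400]]); cv2.imwrite('pics/topc.png',cv2.resize(c,(800,400),interpolation=cv2.INTER_CUBIC))
c=im[145:210,235:290]; cv2.imwrite('pics/dim.png',cv2.resize(c,None,fx=8,fy=8,interpolation=cv2.INTER_CUBIC))
E
```

```text
table z 0.001079211772427091
dimmer [250 152  23  52 777] [538.8 104.4] [ 59.8 176.1] 83.3 z 0.025
grip [256 187   8   6  40] [491.  110.5] [17.  23.6] 1.1 z 0.058
knob [365 177   9   9  67] [ 515.5 -237. ] [25.9 25.5] 0.0 z 0.147
knob [325 183   9  10  62] [ 491.4 -112.1] [24.7 27.3] 45.6 z 0.146
lid [358 172  21  21 262] [ 517.5 -242.2] [64.7 65.8] 71.9 z 0.113
lid [319 178  21  22 257] [ 493.2 -115.7] [63.8 64.4] 37.4 z 0.112
carr [311 160  10   9  34] [590.5 -84.6] [28.3 31.5] 1.1 z 0.005
carr [ 302  160   87   55 1167] [ 489.2 -185.8] [210.1 265.7] 15.3 z 0.007
carr [302 166  13  14  49] [559.4 -55.7] [51.5 35.9] 22.2 z 0.005
carr [384 172  16  24  75] [ 525.9 -357.5] [33.1 91.6] 57.9 z 0.005
carr [300 189  10  13  32] [483.3 -51.6] [34.4 32.3] 45.8 z 0.005
carr [391 197   9  13  37] [ 458.7 -364.6] [23.5 47.6] 73.2 z 0.005
paneltop [165 111  25  77 668] [593.4 364.3] [ 28.5 239.5] 79.1 z 0.224
lit [0.31845603 0.12963836 0.09601826] [0.68425314 0.37262987 1.64322625] 368
0.14 133 [0.5886798  0.35341638] [-0.98165289  0.1906767 ] [0.00060048 0.05641415] -0.09722628707971026 0.09733761740130255
0.2 86 [0.58869813 0.35342271] [-0.98181686  0.18983062] [0.0005321  0.05737978] -0.09656558334345433 0.09858643365096392
```

View pics/dim.png

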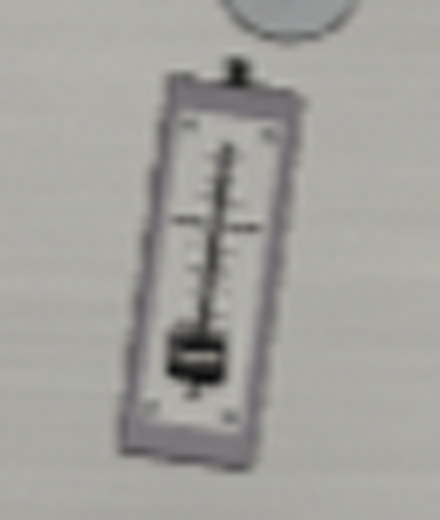

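The crop shows the dimmer's long tick at crop pixel (218,224), the grip's white line at (197,357), and the slot running from (227,145) to (193,395). The long tick is about 68% of the way along the slot, which agrees with 0.070.

```bash
cat >> h.py <<'E'
def plan(pos,yd,s=None):
    """shift (mm, tool axes) and turn (deg) to TCP pos with tool z down and tool y along +-yd"""
    s=s or manip.state(); Rt=q(s['tool_rot']); p=np.array(s['tool_pos']); best=None
    for sg in(1,-1):
        y=np.array([yd[0],yd[1],0])*sg; y/=np.linalg.norm(y); zz=np.array([0,0,-1.]); M=np.stack([np.cross(y,zz),y,zz],1)
        t=np.degrees(R.from_matrix(Rt.T@M).as_rotvec())
        if best is None or np.linalg.norm(t)<np.linalg.norm(best): best=t
    return np.round(Rt.T@(np.array(pos)-p)*1000,1), best.round(1)
E
python3 - <<'E'
from h import *
z=np.load('top0.npz'); im,d,K,Rm,e=[z[k] for k in('im','d','K','Rm','e')]
f=lambda u,v,zz: ray(235+(u+.5)/8-.5,145+(v+.5)/8-.5,zz,K,Rm,e)[:2]
C=[f(*c,.024) for c in((172,75),(302,97),(122,452),(253,468))]
c=np.mean(C,0); a=(C[0]+C[1]-C[2]-C[3])/2; print('centre',c,'len',np.linalg.norm(a),'wid',np.linalg.norm(C[0]-C[1])); a/=np.linalg.norm(a)
print('axis',a); L=f(218,224,.024); g=f(197,357,.059); s0,s1=f(193,395,.024),f(227,145,.024)
print('long',L,(L-c)@a,'grip',g,(g-c)@a,'slot',(s0-c)@a,(s1-c)@a)
print(q(manip.state()['tool_rot']).round(3))
print(plan([*(c+a*((g-c)@a)),.15],a))
E
```

```text
centre [0.53283845 0.10524396] len 0.16426198151943186 wid 0.05721083485931394
axis [ 0.99372062 -0.11188984]
long [0.55390604 0.10318104] 0.021166112769383755 grip [0.49204025 0.11157571] -0.04125047395272787 slot -0.05395097799062074 0.05591418817725923
[[-0.935  0.354 -0.001]
 [ 0.354  0.935 -0.001]
 [ 0.    -0.002 -1.   ]]
(array([-421.2, -347.6,   43.2]), array([-0.1,  0.1, 75.7]))
```

Call:
{"api": "play_rows", "payload": {"steps": [[[0, 0, -40, 0, 0, 0], [-21, -17, -57, 0, 0, 7], [-53, -43, -57, 0, 0, 14], [-85, -70, -57, 0, 0, 21], [-117, -97, -57, 0, 0, 28], [-150, -124, -57, 0, 0, 35], [-182, -150, -57, 0, 0, 42], [-214, -177, -57, 0, 0, 49], [-246, -203, -57, 0, 0, 56], [-278, -230, -57, 0, 0, 63], [-310, -256, -57, 0, 0, 70], [-342, -283, -57, 0, 0, 75.7]]], "claw": 1}}

```text
time: 1.15
tool_pos: [0.441, 0.1975, 0.2505]
tool_rot: [0.0, 0.747, 0.664, 0.0]
contact_force: [0.1, 0.7, -0.6]
gripper_width: 0.996
grasp_force: 0.0
```

```bash
python3 - <<'E'
from h import *
print(manip.state()['tool_pos'],plan([.492,.110,.20],[.9937,-.112]))
im,d,K,Rm,e=grab('wrist'); np.savez('w1.npz',im=im,d=d,K=K,Rm=Rm,e=e); cv2.imwrite('pics/w1.png',im)
E
```

```text
[0.44098051 0.19745869 0.25053543] (array([-80.9,  60.9,  50.5]), array([ 0. , -0. , -0.3]))
```

View pics/w1.png

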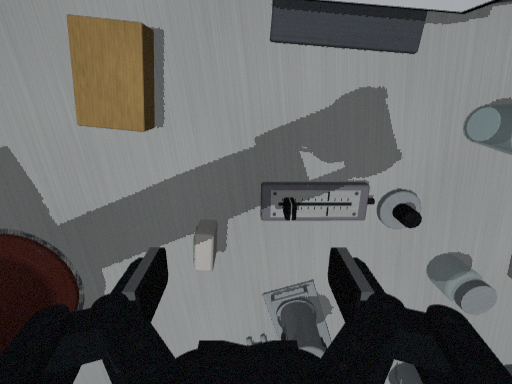

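The wrist view shows the dimmer box at columns 262-369 and rows 183-220. Its grip is near (290,208) and the long tick near column 328.

```bash
python3 - <<'E'
from h import *
z=np.load('w1.npz'); im,d,K,Rm,e=[z[k] for k in('im','d','K','Rm','e')]
H=cloud(d,K,Rm,e)[...,2]
C=[ray(*c,.024,K,Rm,e)[:2] for c in((367,183),(368,220),(262,183),(261,220))]
c=np.mean(C,0); a=(C[0]+C[1]-C[2]-C[3])/2; print(c,np.linalg.norm(a),np.linalg.norm(C[0]-C[1])); a/=np.linalg.norm(a); print(a)
m=np.zeros(H.shape,bool); m[185:225,265:320]=((H>.045)&(H<.07))[185:225,265:320]
ys,xs=np.where(m); q_=np.array([ray(x,y,.059,K,Rm,e)[:2] for x,y in zip(xs,ys)])
r=cv2.minAreaRect((q_*1000).astype(np.float32)); print(r,(np.array(r[0])/1000-c)@a, 'z',np.median(H[m]))
L=ray(328,204,.024,K,Rm,e)[:2]; print('long',L,(L-c)@a)
P=cloud(d,K,Rm,e); print('box top',P[60:110,90:130].reshape(-1,3).mean(0))
E
```

```text
[0.53290541 0.11078036] 0.16263010920988585 0.06164543738262755
[ 0.99303527 -0.11781745]
((490.78363037109375, 117.06902313232422), (30.897680282592773, 16.998497009277344), 85.62944030761719) -0.0425693254512033 z 0.057912641691515165
long [0.55338192 0.10489811] 0.02102693280545188
box top [0.27730202 0.31030627 0.04692791]
```

Call:
{"api": "play_rows", "payload": {"steps": [[[-25, 20, 0, 0, 0, 0], [-55, 43, 15, 0, 0, 0], [-78, 61, 50, 0, 0, 0], [-78, 61, 90, 0, 0, 0], [-78, 61, 130, 0, 0, 0], [-78, 61, 165, 0, 0, 0], [-78, 61, 190, 0, 0, 0], [-78, 61, 205, 0, 0, 0], [-78, 61, 213, 0, 0, 0], [-78, 61, 217, 0, 0, 0], [-78, 61, 217, 0, 0, 0]]]}}

```text
time: 2.12
tool_pos: [0.4922, 0.1152, 0.0334]
tool_rot: [-0.0, 0.746, 0.666, -0.0]
contact_force: [-0.1, 0.2, -0.4]
gripper_width: 0.996
grasp_force: 0.0
```

Call:
{"api": "play_rows", "payload": {"steps": [[[0, 0, 0, 0, 0, 0], [0, 0, 0, 0, 0, 0], [0, 0, 0, 0, 0, 0], [0, 0, 0, 0, 0, 0], [0, 0, 0, 0, 0, 0], [0, 0, 0, 0, 0, 0], [0, 0, 0, 0, 0, 0], [0, 0, 0, 0, 0, 0], [0, 0, 0, 0, 0, 0], [0, 0, 0, 0, 0, 0]]], "claw": -1}}

```text
time: 2.95
tool_pos: [0.4924, 0.115, 0.0337]
tool_rot: [-0.0, 0.746, 0.666, -0.0]
contact_force: [0.2, 0.3, -0.5]
gripper_width: -0.003
grasp_force: 0.0
```

```bash
python3 - <<'E'
from h import *
print(plan([.5527,.1067,.035],[.9934,-.115]))
E
```

```text
(array([-1.5, 60.8, -1.3]), array([-0. ,  0. ,  0.2]))
```

```bash
python3 - <<'E'
from h import *
im,d,K,Rm,e=grab('wrist'); im2,d2,K2,R2,e2=grab('top')
np.savez('w2.npz',im=im,d=d,K=K,Rm=Rm,e=e)
c=cv2.resize(im2[140:220,225:310],(408,384),interpolation=cv2.INTER_CUBIC)
c2=cv2.resize(im[180:384,100:400],(392,384*392*204//(300*384)))
o=np.zeros((384,800,3),np.uint8); o[:,:408]=c; o[:c2.shape[0],408:]=c2; cv2.imwrite('pics/m.png',o)
E
```

```text
(no output)
```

View pics/m.png

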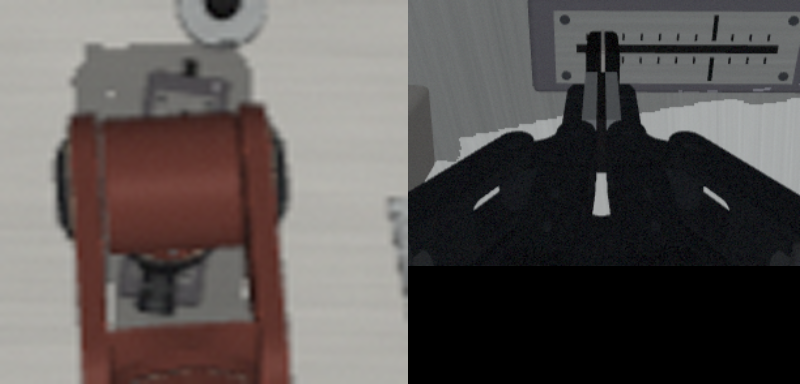

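The fingers closed on nothing. In the wrist crop the black grip, with its white line, stands at about (602,50), just beyond the closed tips, and the slot runs along row 48. I'll measure the offset in this view.

```bash
python3 - <<'E'
from h import *
z=np.load('w2.npz'); im,d,K,Rm,e=[z[k] for k in('im','d','K','Rm','e')]
P=cloud(d,K,Rm,e); u=int(100+(602-408)*300/392)
for v in range(200,260,3): print(v,u,im[v,u],P[v,u].round(4), P[v,u-6].round(4))
print('tcp px',proj(manip.state()['tool_pos'],K,Rm,e))
f=lambda x,y,zz: ray(100+(x-408)*300/392,180+y*300/392,zz,K,Rm,e).round(4)
print('slot',f(577,48,.024),f(778,48,.024),'long',f(713,48,.024),'white',f(602,33,.059),f(602,70,.059),'dark sides',f(587,45,.059),f(618,45,.059))
E
```

```text
200 248 [107 109 104] [0.4928 0.1261 0.0245] [0.4885 0.1263 0.0236]
203 248 [93 97 98] [0.4928 0.1264 0.031 ] [0.4882 0.124  0.0237]
206 248 [95 94 96] [0.4928 0.1267 0.0372] [0.4887 0.1262 0.0349]
209 248 [97 96 98] [0.4928 0.1265 0.0419] [0.4888 0.1263 0.0403]
212 248 [92 94 95] [0.4929 0.1272 0.0485] [0.4889 0.1261 0.045 ]
215 248 [91 95 95] [0.4928 0.1264 0.0514] [0.489  0.1267 0.051 ]
218 248 [94 96 98] [0.4928 0.1262 0.0554] [0.4891 0.1266 0.0553]
221 248 [113 114 116] [0.4927 0.126  0.0593] [0.4891 0.1258 0.0579]
224 248 [121 125 125] [0.4925 0.1243 0.0597] [0.4889 0.1239 0.0581]
227 248 [124 123 125] [0.4923 0.1225 0.0602] [0.4887 0.1223 0.059 ]
230 248 [123 124 127] [0.4921 0.1203 0.0597] [0.4884 0.1199 0.0581]
233 248 [122 125 126] [0.4919 0.1183 0.0597] [0.4882 0.1182 0.0587]
236 248 [14  7 17] [0.4926 0.1253 0.0766] [0.4894 0.1254 0.0761]
239 248 [16 20 17] [0.4925 0.1245 0.0786] [0.4895 0.1256 0.0799]
242 248 [15 18 14] [0.4927 0.1258 0.0841] [0.4896 0.1261 0.0841]
245 248 [17 11 16] [0.4926 0.1254 0.0864] [0.4896 0.1257 0.0864]
248 248 [11  8 11] [0.4926 0.125  0.0887] [0.4896 0.1253 0.0886]
251 248 [17 15 12] [0.4926 0.1254 0.0922] [0.4897 0.1259 0.0924]
254 248 [15 15 20] [0.4926 0.1255 0.095 ] [0.4897 0.1256 0.0947]
257 248 [12 13 15] [0.4926 0.125  0.0969] [0.4898 0.1258 0.0977]
tcp px [249.28541832 219.59029642]
slot [0.4778 0.1145 0.024 ] [0.5892 0.1019 0.024 ] long [0.5532 0.106  0.024 ] white [0.4941 0.1359 0.059 ] [0.4921 0.1175 0.059 ] dark sides [0.4867 0.1309 0.059 ] [0.5007 0.1293 0.059 ]
```

```bash
python3 - <<'E'
from h import *
z=np.load('w2.npz'); im,d,K,Rm,e=[z[k] for k in('im','d','K','Rm','e')]
P=cloud(d,K,Rm,e)
print('     ',list(range(222,278,3)))
for v in range(198,275,3): print(v,(P[v,222:278:3,2]*1000).astype(int), im[v,222:278:3].mean(1).astype(int))
print(P[236,222:278:3].round(3).tolist()); s=manip.state(); print(s['gripper_width'],s['grasp_force'],s['joint_pos'],s['contact_force'])
E
```

```text
[222, 225, 228, 231, 234, 237, 240, 243, 246, 249, 252, 255, 258, 261, 264, 267, 270, 273, 276]
198 [24 23 24 24 23 23 24 24 23 24 24 23 24 23 23 24 24 22 24] [ 94 108 105 108 105 106 108 107 109 106 107 108 105 105 106 105 105 109
 104]
201 [23 23 24 24 24 23 24 24 23 23 24 24 23 24 23 24 24 23 24] [107 107 108 109 107 108 104 108 106 108 108 107 105 107 105 104 107 105
 110]
204 [24 23 23 24 24 24 30 31 32 33 32 33 25 25 23 24 24 24 25] [109 106 110 107 109 107  53  42  42  97  40  43  91 109 110 110 106 110
 111]
207 [24 24 24 24 24 25 36 37 36 39 37 37 35 24 24 23 24 23 24] [109 112 111 112 114  22   7   1  13  94  14   0  16 111  48 113 111 112
 110]
210 [24 23 23 24 23 36 42 44 42 43 43 42 41 23 25 24 23 24 24] [110 109 108 108 108   7  12   7   8  91  16  20  14 107  42 109 107 106
 109]
213 [24 24 23 23 25 43 46 47 47 48 46 47 47 24 25 23 24 23 22] [110 112 107  94  93  17   6  12   5  97  13   6  12  90 109 108 110 110
 110]
216 [24 23 24 24 24 48 51 51 52 53 51 53 51 46 25 24 24 25 25] [111 110 109  12  23   3   2   4  13  95  20  11   1  18  23  20  13  18
  18]
219 [25 23
[... 2644 characters left out ...]
11 111 112 111 111
 103] [ 18  14  14  18  17  59 101  99  15  14  96  98  48  17  12  17  21  20
   8]
[[0.47, 0.1, 0.024], [0.473, 0.099, 0.024], [0.475, 0.099, 0.024], [0.477, 0.099, 0.025], [0.479, 0.099, 0.024], [0.487, 0.126, 0.076], [0.488, 0.125, 0.076], [0.49, 0.125, 0.076], [0.492, 0.125, 0.077], [0.493, 0.126, 0.077], [0.495, 0.125, 0.077], [0.496, 0.125, 0.077], [0.498, 0.125, 0.077], [0.499, 0.114, 0.057], [0.501, 0.097, 0.025], [0.504, 0.096, 0.024], [0.506, 0.096, 0.024], [0.508, 0.095, 0.023], [0.51, 0.095, 0.025]]
-0.0002827842672669151 0.0 [ 8.22388310e-02 -7.56904331e-02  2.02142794e+00 -1.69202087e-05
  1.19593506e+00  1.94459490e-01] [-0.13744999 -0.21080643  0.29589086]
```

Call:
{"api": "play_rows", "payload": {"steps": [[[0, 0, 0, 0, 0, 0], [0, 0, 0, 0, 0, 0], [0, 0, 0, 0, 0, 0], [0, 0, 0, 0, 0, 0], [0, 0, 0, 0, 0, 0], [0, 0, 0, 0, 0, 0], [0, 0, 0, 0, 0, 0], [0, 0, 0, 0, 0, 0], [0, 0, 0, 0, 0, 0]]], "claw": 1}}

```text
time: 3.8
tool_pos: [0.4925, 0.115, 0.0337]
tool_rot: [0.0, 0.746, 0.666, 0.0]
contact_force: [-0.4, 0.5, -0.7]
gripper_width: 0.998
grasp_force: 0.0
```

```bash
python3 - <<'E'
from h import *
im,d,K,Rm,e=grab('wrist'); s=manip.state(); print(s['tool_pos'],s['gripper_width'])
Rt=q(s['tool_rot']); Q=(cloud(d,K,Rm,e)-s['tool_pos'])@Rt
m=(d>0)&(d<.30)&(abs(Q[...,1])<.075)&(abs(Q[...,0])<.04)&(Q[...,2]<0)
print('tool z of dark gripper pts max',np.sort(Q[m][:,2])[-1:], np.percentile(Q[m][:,2],[50,90,99]))
for lo,hi in((-.03,-.02),(-.04,-.03),(-.05,-.04),(-.06,-.05)):
    k=m&(Q[...,2]>lo)&(Q[...,2]<hi)&(im.max(2)<130); print(lo,hi,k.sum(),Q[k].min(0) if k.any() else '',Q[k].max(0) if k.any() else '')
print('T',np.array(vision.camera_info('wrist')['T_tool_cam']).round(3))
E
```

```text
[0.49247244 0.1150211  0.03371299] 0.9994869394205673
tool z of dark gripper pts max [-7.53916476e-06] [-0.11042306 -0.0728032  -0.02215754]
-0.03 -0.02 999 [-0.01454314 -0.00852119 -0.02739936] [ 0.0118076   0.00736444 -0.02002132]
-0.04 -0.03 0  
-0.05 -0.04 3 [-0.00586559 -0.04434173 -0.04990314] [ 0.00087441  0.04179603 -0.04953154]
-0.06 -0.05 650 [-0.01237288 -0.05613029 -0.0599809 ] [ 0.01099215  0.05356137 -0.05001428]
T [[-0.    -0.945 -0.327  0.083]
 [ 1.    -0.    -0.    -0.001]
 [ 0.    -0.327  0.945 -0.18 ]
 [ 0.     0.     0.     1.   ]]
```

The grip is centred between the open fingers. The real fingertips sit about 40 mm behind the reported TCP (the camera puts the shut tips at z≈0.075), so I'll go about 38 mm lower and watch the force.

Call:
{"api": "play_rows", "payload": {"steps": [[[-1, 0, 8, 0, 0, 0], [-1, 0, 15, 0, 0, 0], [-1, 0, 20, 0, 0, 0], [-1, 0, 20, 0, 0, 0]]]}}

```text
time: 4.18
tool_pos: [0.4907, 0.1139, 0.0116]
tool_rot: [-0.001, 0.746, 0.666, -0.001]
contact_force: [0.2, -0.1, 0.2]
gripper_width: 0.995
grasp_force: 0.0
```

Call:
{"api": "play_rows", "payload": {"steps": [[[0, 0, 6, 0, 0, 0], [0, 0, 12, 0, 0, 0], [0, 0, 17, 0, 0, 0], [0, 0, 17, 0, 0, 0]]]}}

```text
time: 4.52
tool_pos: [0.4912, 0.1139, -0.0048]
tool_rot: [-0.001, 0.746, 0.666, -0.001]
contact_force: [-0.9, 0.1, 0.2]
gripper_width: 0.997
grasp_force: 0.0
```

Call:
{"api": "play_rows", "payload": {"steps": [[[0, 0, 0, 0, 0, 0], [0, 0, 0, 0, 0, 0], [0, 0, 0, 0, 0, 0], [0, 0, 0, 0, 0, 0], [0, 0, 0, 0, 0, 0], [0, 0, 0, 0, 0, 0], [0, 0, 0, 0, 0, 0], [0, 0, 0, 0, 0, 0], [0, 0, 0, 0, 0, 0]]], "claw": -1}}

```text
time: 5.27
tool_pos: [0.4928, 0.114, -0.0028]
tool_rot: [0.0, 0.746, 0.666, 0.0]
contact_force: [0.0, -0.2, 2.9]
gripper_width: 0.179
grasp_force: 59.9
```

```bash
python3 - <<'E'
from h import *
print(plan([.5527,.1067,.0],[.9934,-.115]))
im,d,K,Rm,e=grab('wrist'); np.savez('w3.npz',im=im,d=d,K=K,Rm=Rm,e=e); cv2.imwrite('pics/w3.png',cv2.resize(im[170:300,160:400],(720,390)))
E
```

```text
(array([-0.6, 60.4, -2.8]), array([ 0. , -0. ,  0.2]))
```

View pics/w3.png

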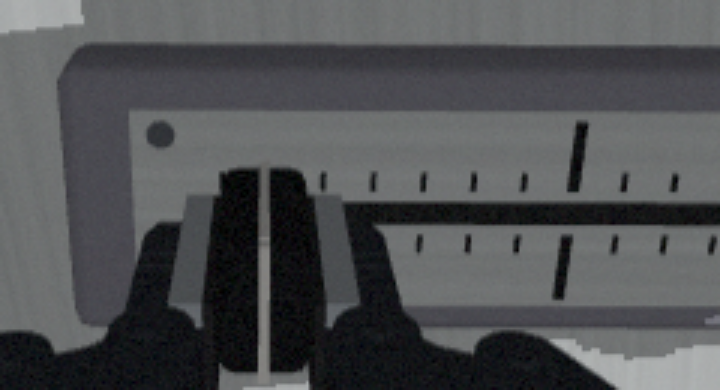

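The grip is held, at 15 mm opening. In this crop the slot lies at row 214 and the long tick crosses it at column 569.

```bash
python3 - <<'E'
from h import *
z=np.load('w3.npz'); K,Rm,e=[z[k] for k in('K','Rm','e')]
f=lambda x,y,zz: ray(160+x/3,170+y/3,zz,K,Rm,e)
L=f(569,214,.024); a=np.array([.9934,-.115,0]); p=np.array(manip.state()['tool_pos'])
print(L,(L-p)@a)
ts=[f(x,181,.024)@a for x in(323,373,423,474,524,577,624,674)]; print(np.diff(ts))
w=f(262,260,.059); print('whiteline',w,(L-w)@a,(w-p)@a)
E
```

```text
[0.55298033 0.10513906 0.024     ] 0.06084185872622379
[0.0099864  0.00998696 0.01018727 0.00998808 0.01058798 0.00938986
 0.00998976]
whiteline [0.4924599  0.12333466 0.059     ] 0.06221348649872973 -0.0013716277725059462
```

Call:
{"api": "play_rows", "payload": {"steps": [[[0, 6, -1, 0, 0, 0], [0, 13, -1, 0, 0, 0], [0, 20, -1, 0, 0, 0], [0, 27, -1, 0, 0, 0], [0, 34, -1, 0, 0, 0], [0, 41, -1, 0, 0, 0], [0, 48, -1, 0, 0, 0], [0, 54, -1, 0, 0, 0], [0, 59, -1, 0, 0, 0], [0, 61, -1, 0, 0, 0], [0, 61, -1, 0, 0, 0], [0, 61, -1, 0, 0, 0]]]}}

```text
time: 6.32
tool_pos: [0.5532, 0.1069, -0.0027]
tool_rot: [0.0, 0.746, 0.666, 0.0]
contact_force: [1.4, -2.3, -5.9]
gripper_width: 0.176
grasp_force: 59.0
```

Call:
{"api": "play_rows", "payload": {"steps": [[[0, 0, 0, 0, 0, 0], [0, 0, 0, 0, 0, 0], [0, 0, 0, 0, 0, 0], [0, 0, 0, 0, 0, 0], [0, 0, 0, 0, 0, 0], [0, 0, 0, 0, 0, 0], [0, 0, 0, 0, 0, 0], [0, 0, 0, 0, 0, 0]]], "claw": 0.3}}

```text
time: 6.98
tool_pos: [0.553, 0.1073, -0.0022]
tool_rot: [0.0, 0.746, 0.666, 0.0]
contact_force: [-0.3, 0.4, -0.1]
gripper_width: 0.648
grasp_force: 0.0
```

```bash
python3 - <<'E'
from h import *
im,d,K,Rm,e=grab('wrist'); s=manip.state(); a=np.array([.9934,-.115,0])
P=cloud(d,K,Rm,e); H=P[...,2]
m=(H>.053)&(H<.062)&(abs(P[...,1]-.107)<.025)&(im.max(2)<60); n,l,st,c=cv2.connectedComponentsWithStats(m.astype(np.uint8)); i=1+st[1:,4].argmax(); m=l==i
t=P[m]@a; print('grip along',t.min(),t.max(),(t.min()+t.max())/2,'tcp',s['tool_pos']@a,'mark(.5530,.1051)->',np.array([.55298,.10514,0])@a, s['tool_pos'],s['gripper_width'])
cv2.imwrite('pics/w4.png',cv2.resize(im[170:300,160:400],(720,390)))
E
```

```text
grip along 0.5369674028628763 0.5438046655050531 0.5403860341839647 tcp 0.5369991588959794 mark(.5530,.1051)-> 0.537239232 [ 0.55298053  0.1072322  -0.00226496] 0.6489958071195161
```

View pics/w4.png

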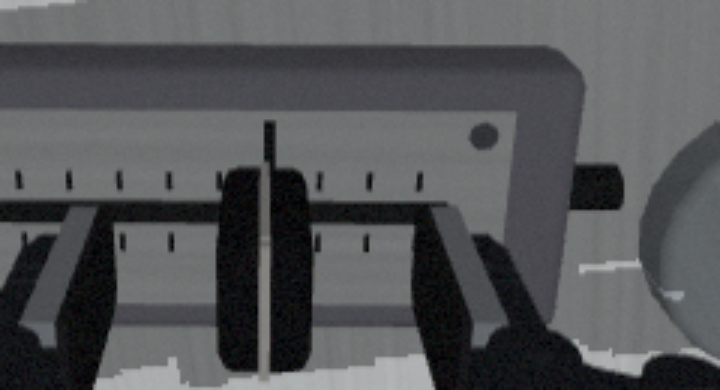

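The white line sits on the long tick (columns 264 and 269, which agree once parallax is allowed for), and the fingers are free. Now I'll rise and look at the pots.

Call:
{"api": "play_rows", "payload": {"steps": [[[0, 0, -15, 0, 0, 0], [0, 0, -50, 0, 0, 0], [0, 0, -90, 0, 0, 0], [0, 0, -130, 0, 0, 0], [0, 0, -170, 0, 0, 0], [-20, 0, -210, 0, 0, 0], [-55, 0, -235, 0, 0, 0], [-95, 0, -252, 0, 0, 0], [-135, 0, -252, 0, 0, 0], [-175, 0, -252, 0, 0, 0], [-215, 0, -252, 0, 0, 0], [-255, 0, -252, 0, 0, 0]]]}}

```text
time: 8.03
tool_pos: [0.5239, -0.1481, 0.2501]
tool_rot: [0.0, 0.746, 0.666, 0.0]
contact_force: [0.3, -0.0, 0.9]
gripper_width: 0.648
grasp_force: 0.0
```

Call:
{"api": "play_rows", "payload": {"steps": [[[-40, 0, 0, 0, 0, 0], [-80, 0, 0, 0, 0, 0], [-120, 0, 0, 0, 0, 0], [-155, 0, 0, 0, 0, 0], [-180, 0, 0, 0, 0, 0], [-185, 0, 0, 0, 0, 0], [-185, 0, 0, 0, 0, 0]]], "claw": 1}}

```text
time: 8.62
tool_pos: [0.5031, -0.3314, 0.2492]
tool_rot: [-0.0, 0.747, 0.665, -0.0]
contact_force: [0.9, 0.2, -0.6]
gripper_width: 1.002
grasp_force: 0.0
```

```bash
cat > pots.py <<'E'
from h import *
im,d,K,Rm,e=grab('wrist'); s=manip.state(); print(s['tool_pos'])
P=cloud(d,K,Rm,e); H=P[...,2]; rx=(P[...,0]>.4)&(P[...,0]<.6)&(P[...,1]<-.05)&(P[...,1]>-.32)
def comp(m,zz,mn):
    n,l,st,c=cv2.connectedComponentsWithStats(m.astype(np.uint8))
    for i in range(1,n):
        if st[i,4]<mn: continue
        ys,xs=np.where(l==i); p=np.array([ray(x,y,zz,K,Rm,e)[:2] for x,y in zip(xs,ys)])
        c_,r=cv2.minEnclosingCircle((p*1000).astype(np.float32)); print(zz,st[i],'circ',np.round(c_,1),round(r,1),'med',np.median(p,0).round(4),'z',np.median(H[l==i]).round(4))
comp(rx&(H>.1445)&(H<.153),.148,40)
comp(rx&(H>.109)&(H<.116),.112,60)
cv2.imwrite('pics/w5.png',im)
E
python3 pots.py
```

```text
[ 0.50346826 -0.33009812  0.24934279]
0.148 [239  67  29  31 699] circ [ 517.3 -240.3] 13.6 med [ 0.5173 -0.2401] z 0.1476
0.112 [ 222   49   62   67 2507] circ [ 517.4 -240. ] 36.1 med [ 0.5172 -0.239 ] z 0.1117
```

View pics/w5.png

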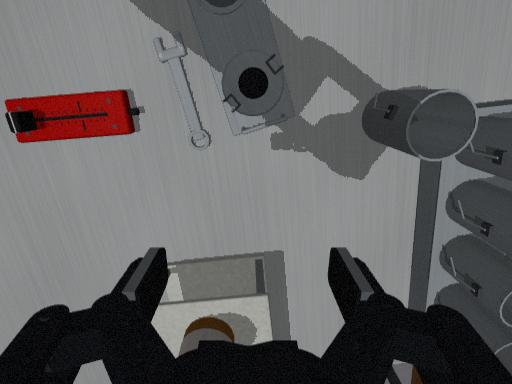

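The wrist view shows the right-hand pot's knob at (253,83), with the spanner and canister clear of it. Next is the left-hand pot.

Call:
{"api": "play_rows", "payload": {"steps": [[[25, -5, 0, 0, 0, 0], [60, -12, 0, 0, 0, 0], [95, -19, 0, 0, 0, 0], [120, -24, 0, 0, 0, 0], [128, -25, 0, 0, 0, 0], [128, -25, 0, 0, 0, 0]]]}}

```text
time: 9.17
tool_pos: [0.4935, -0.1972, 0.2502]
tool_rot: [0.0, 0.744, 0.668, 0.0]
contact_force: [-0.7, -1.4, -0.0]
gripper_width: 1.003
grasp_force: 0.0
```

```bash
python3 pots.py; python3 -c "
from h import *
print(plan([.4928,-.1124,.15],[.9934,-.115]))"
```

```text
[ 0.49348932 -0.19874595  0.25011337]
0.148 [225  77  29  31 675] circ [ 493.1 -112.7] 13.6 med [ 0.4931 -0.1125] z 0.1476
0.148 [262 201  26  23 438] circ [ 517.1 -238.6] 13.6 med [ 0.5171 -0.2385] z 0.1475
0.112 [ 206   59   68   65 2436] circ [ 492.9 -112.9] 36.1 med [ 0.4942 -0.1109] z 0.1118
0.112 [ 245  174   55   51 1492] circ [ 517.3 -240. ] 36.1 med [ 0.5156 -0.2304] z 0.1117
(array([ 85.8, -10.2, 100. ]), array([0.1, 0. , 0.3]))
```

Call:
{"api": "play_rows", "payload": {"steps": [[[25, -3, 0, 0, 0, 0], [60, -7, 15, 0, 0, 0], [84, -10, 50, 0, 0, 0], [86, -10, 85, 0, 0, 0], [86, -10, 115, 0, 0, 0], [86, -10, 140, 0, 0, 0], [86, -10, 158, 0, 0, 0], [86, -10, 168, 0, 0, 0], [86, -10, 173, 0, 0, 0], [86, -10, 175, 0, 0, 0], [86, -10, 175, 0, 0, 0]]]}}

```text
time: 10.13
tool_pos: [0.4935, -0.1141, 0.0754]
tool_rot: [0.001, 0.746, 0.666, 0.0]
contact_force: [-0.5, -0.6, 0.3]
gripper_width: 1.0
grasp_force: 0.0
```

Call:
{"api": "play_rows", "payload": {"steps": [[[0, 0, 0, 0, 0, 0], [0, 0, 0, 0, 0, 0], [0, 0, 0, 0, 0, 0], [0, 0, 0, 0, 0, 0], [0, 0, 0, 0, 0, 0], [0, 0, 0, 0, 0, 0], [0, 0, 0, 0, 0, 0], [0, 0, 0, 0, 0, 0], [0, 0, 0, 0, 0, 0]]], "claw": -1}}

```text
time: 10.88
tool_pos: [0.4936, -0.1137, 0.0755]
tool_rot: [0.001, 0.746, 0.666, 0.0]
contact_force: [1.5, 0.2, 3.6]
gripper_width: 0.315
grasp_force: 59.5
```

Call:
{"api": "play_rows", "payload": {"steps": [[[0, 0, -4, 0, 0, 0], [0, 0, -11, 0, 0, 0], [0, 0, -19, 0, 0, 0], [0, 0, -27, 0, 0, 0], [0, 0, -34, 0, 0, 0], [0, 0, -38, 0, 0, 0], [0, 0, -40, 0, 0, 0], [0, 0, -40, 0, 0, 0], [0, 0, -40, 0, 0, 0], [0, 0, -40, 0, 0, 0]]]}}

```text
time: 11.72
tool_pos: [0.4925, -0.1133, 0.1142]
tool_rot: [-0.0, 0.746, 0.666, -0.0]
contact_force: [0.1, -0.3, -3.7]
gripper_width: 0.309
grasp_force: 59.3
```

Call:
{"api": "play_rows", "payload": {"steps": [[[0, 0, 0, 0, 0, 0], [0, 0, 0, 0, 0, 0], [0, 0, 0, 0, 0, 0], [0, 0, 0, 0, 0, 0], [0, 0, 0, 0, 0, 0], [0, 0, 0, 0, 0, 0]]]}}

```text
time: 12.22
tool_pos: [0.4929, -0.1134, 0.1147]
tool_rot: [-0.0, 0.746, 0.666, -0.0]
contact_force: [0.6, 0.3, -4.0]
gripper_width: 0.312
grasp_force: 59.3
```

Call:
{"api": "play_rows", "payload": {"steps": [[[0, 0, 0, 0, 0, 0], [0, 0, 0, 0, 0, 0], [0, 0, 0, 0, 0, 0]]]}}

```text
time: 12.47
tool_pos: [0.4929, -0.1134, 0.1147]
tool_rot: [0.0, 0.746, 0.666, 0.0]
contact_force: [-0.2, -0.5, -3.7]
gripper_width: 0.31
grasp_force: 59.3
```

```bash
python3 - <<'E'
from h import *
s=manip.state();print(s['contact_force'],s['ft_torque'],s['joint_efforts'],s['tool_pos'])
for i in range(4): vision.grab_frame('top'); print(manip.state()['contact_force'])
im,d,K,Rm,e=grab('wrist');P=cloud(d,K,Rm,e)
m=(abs(P[...,0]-.5)<.06)&(abs(P[...,1]+.11)<.06)&(P[...,2]>.05)&(P[...,2]<.2); h=np.histogram(P[m][:,2],bins=np.arange(.05,.2,.01)); print(h)
E
```

```text
[-0.19609702 -0.45007847 -3.73005905] [-0.05840704 -0.00915462 -0.03665802] [-1.97335594e-04 -2.96599191e+01 -3.75713682e+01  4.93028259e-03
  4.63630568e-04  1.21460678e-05] [ 0.49288312 -0.11343819  0.11471964]
[-0.32748887 -0.16639792 -3.1657756 ]
[-0.10702408 -0.83645651 -2.4051515 ]
[-0.14791411 -0.55120621 -3.26971009]
[-0.21320347  1.30577487 -3.31206182]
(array([ 123,  151,  175,  203,  220,  285,  337,  304,  116,  966, 4050,
        930, 1217, 3521, 1441]), array([0.05, 0.06, 0.07, 0.08, 0.09, 0.1 , 0.11, 0.12, 0.13, 0.14, 0.15,
       0.16, 0.17, 0.18, 0.19, 0.2 ]))
```

About 3.4 N, so roughly 0.35 kg: this is the light one. Set it back.

Call:
{"api": "play_rows", "payload": {"steps": [[[0, 0, 4, 0, 0, 0], [0, 0, 10, 0, 0, 0], [0, 0, 17, 0, 0, 0], [0, 0, 24, 0, 0, 0], [0, 0, 30, 0, 0, 0], [0, 0, 35, 0, 0, 0], [0, 0, 38, 0, 0, 0], [0, 0, 40, 0, 0, 0], [0, 0, 40, 0, 0, 0], [0, 0, 40, 0, 0, 0]]]}}

```text
time: 13.55
tool_pos: [0.493, -0.1135, 0.0754]
tool_rot: [-0.0, 0.746, 0.666, -0.0]
contact_force: [-2.1, 1.0, 1.6]
gripper_width: 0.308
grasp_force: 59.8
```

Call:
{"api": "play_rows", "payload": {"steps": [[[0, 0, 0, 0, 0, 0], [0, 0, 0, 0, 0, 0], [0, 0, 0, 0, 0, 0], [0, 0, 0, 0, 0, 0], [0, 0, 0, 0, 0, 0], [0, 0, 0, 0, 0, 0], [0, 0, 0, 0, 0, 0], [0, 0, 0, 0, 0, 0]]], "claw": 1}}

```text
time: 14.22
tool_pos: [0.4929, -0.1134, 0.0747]
tool_rot: [0.0, 0.746, 0.666, 0.0]
contact_force: [0.2, -0.4, -0.3]
gripper_width: 1.001
grasp_force: 0.0
```

Call:
{"api": "play_rows", "payload": {"steps": [[[0, 0, -10, 0, 0, 0], [0, 0, -35, 0, 0, 0], [0, 0, -70, 0, 0, 0], [0, 0, -105, 0, 0, 0], [-20, 3, -135, 0, 0, 0], [-50, 7, -160, 0, 0, 0], [-75, 9, -173, 0, 0, 0], [-86, 10, -175, 0, 0, 0], [-86, 10, -175, 0, 0, 0], [-86, 10, -175, 0, 0, 0]]]}}

```text
time: 15.05
tool_pos: [0.4927, -0.1996, 0.2489]
tool_rot: [-0.001, 0.746, 0.666, 0.0]
contact_force: [-0.3, 0.5, 0.3]
gripper_width: 1.0
grasp_force: 0.0
```

```bash
python3 pots.py; python3 -c "
from h import *
print(plan([.5173,-.2395,.075],[.9934,-.115]))"
```

```text
[ 0.49250057 -0.198942    0.2481251 ]
0.148 [224  74  30  31 691] circ [ 492.8 -112.7] 13.6 med [ 0.4929 -0.1125] z 0.1476
0.148 [263 199  26  24 455] circ [ 516.9 -238.4] 13.7 med [ 0.5171 -0.2382] z 0.1474
0.112 [ 206   56   69   66 2458] circ [ 493.2 -111.8] 35.8 med [ 0.4939 -0.1113] z 0.1118
0.112 [ 246  173   55   51 1523] circ [ 517.3 -239.6] 36.0 med [ 0.5154 -0.2305] z 0.1117
(array([-37.8,  29.6, 173. ]), array([-0.1, -0.1,  0.2]))
```

The left pot is seated again. Now the right one.

Call:
{"api": "play_rows", "payload": {"steps": [[[-15, 12, 0, 0, 0, 0], [-32, 25, 10, 0, 0, 0], [-38, 30, 40, 0, 0, 0], [-38, 30, 75, 0, 0, 0], [-38, 30, 110, 0, 0, 0], [-38, 30, 138, 0, 0, 0], [-38, 30, 156, 0, 0, 0], [-38, 30, 166, 0, 0, 0], [-38, 30, 171, 0, 0, 0], [-38, 30, 174, 0, 0, 0], [-38, 30, 174, 0, 0, 0]]]}}

```text
time: 16.02
tool_pos: [0.5191, -0.2409, 0.0761]
tool_rot: [0.0, 0.745, 0.667, 0.0]
contact_force: [-0.2, -0.1, -0.0]
gripper_width: 0.999
grasp_force: 0.0
```

Call:
{"api": "play_rows", "payload": {"steps": [[[0, 0, 0, 0, 0, 0], [0, 0, 0, 0, 0, 0], [0, 0, 0, 0, 0, 0], [0, 0, 0, 0, 0, 0], [0, 0, 0, 0, 0, 0], [0, 0, 0, 0, 0, 0], [0, 0, 0, 0, 0, 0], [0, 0, 0, 0, 0, 0], [0, 0, 0, 0, 0, 0]]], "claw": -1}}

```text
time: 16.77
tool_pos: [0.5189, -0.2415, 0.0766]
tool_rot: [0.0, 0.746, 0.666, -0.0]
contact_force: [-3.2, 0.9, 5.7]
gripper_width: 0.307
grasp_force: 59.7
```

Call:
{"api": "play_rows", "payload": {"steps": [[[0, 0, -4, 0, 0, 0], [0, 0, -11, 0, 0, 0], [0, 0, -19, 0, 0, 0], [0, 0, -27, 0, 0, 0], [0, 0, -34, 0, 0, 0], [0, 0, -38, 0, 0, 0], [0, 0, -40, 0, 0, 0], [0, 0, -40, 0, 0, 0], [0, 0, -40, 0, 0, 0], [0, 0, -40, 0, 0, 0]]]}}

```text
time: 17.6
tool_pos: [0.5184, -0.241, 0.1152]
tool_rot: [-0.0, 0.746, 0.666, -0.0]
contact_force: [0.2, -0.9, -5.2]
gripper_width: 0.307
grasp_force: 59.5
```

Call:
{"api": "play_rows", "payload": {"steps": [[[0, 0, 0, 0, 0, 0], [0, 0, 0, 0, 0, 0], [0, 0, 0, 0, 0, 0], [0, 0, 0, 0, 0, 0], [0, 0, 0, 0, 0, 0], [0, 0, 0, 0, 0, 0]]]}}

```text
time: 18.1
tool_pos: [0.5187, -0.2411, 0.1157]
tool_rot: [-0.0, 0.746, 0.666, 0.0]
contact_force: [-0.4, -0.4, -5.6]
gripper_width: 0.31
grasp_force: 59.5
```

```bash
python3 - <<'E'
from h import *
for i in range(4): vision.grab_frame('top'); print(manip.state()['contact_force'])
E
```

```text
[ 0.11905062 -1.09999771 -5.57866876]
[ 0.77248778 -0.9834977  -4.99265735]
[-0.43498365 -0.07384978 -4.1913285 ]
[-0.29526339  0.83019287 -4.53940936]
```

About 5 N, so the right-hand pot is the heavier one. Carry it high to the panel.

Call:
{"api": "play_rows", "payload": {"steps": [[[0, 0, -4, 0, 0, 0], [0, 0, -12, 0, 0, 0], [0, 0, -24, 0, 0, 0], [0, 0, -38, 0, 0, 0], [0, 0, -54, 0, 0, 0], [0, 0, -70, 0, 0, 0], [0, 0, -86, 0, 0, 0], [0, 0, -100, 0, 0, 0], [0, 0, -112, 0, 0, 0], [0, 0, -122, 0, 0, 0], [0, 0, -128, 0, 0, 0], [0, 0, -130, 0, 0, 0]]]}}

```text
time: 19.3
tool_pos: [0.5192, -0.2414, 0.2473]
tool_rot: [0.001, 0.746, 0.666, 0.0]
contact_force: [0.1, -0.8, -5.7]
gripper_width: 0.304
grasp_force: 59.5
```

Call:
{"api": "play_rows", "payload": {"steps": [[[4, 0, 0, 0, 0, 0], [12, 0, 0, 0, 0, 0], [24, 0, 0, 0, 0, 0], [40, 0, 0, 0, 0, 0], [60, 0, 0, 0, 0, 0], [82, -1, 0, 0, 0, 0], [106, -1, 0, 0, 0, 0], [131, -1, 0, 0, 0, 0], [156, -1, 0, 0, 0, 0], [181, -2, 0, 0, 0, 0], [206, -2, 0, 0, 0, 0], [231, -2, 0, 0, 0, 0]]]}}

```text
time: 20.3
tool_pos: [0.5418, -0.0089, 0.2447]
tool_rot: [-0.001, 0.745, 0.667, -0.0]
contact_force: [0.4, 0.4, -6.1]
gripper_width: 0.309
grasp_force: 59.5
```

Call:
{"api": "play_rows", "payload": {"steps": [[[25, 0, 0, 0, 0, 0], [50, 0, 0, 0, 0, 0], [75, 0, 0, 0, 0, 0], [100, -1, 0, 0, 0, 0], [124, -1, 0, 0, 0, 0], [146, -1, 0, 0, 0, 0], [166, -2, 0, 0, 0, 0], [183, -2, 0, 0, 0, 0], [196, -2, 0, 0, 0, 0], [205, -3, 0, 0, 0, 0], [210, -3, 0, 0, 0, 0], [210, -3, 0, 0, 0, 0]]]}}

```text
time: 21.3
tool_pos: [0.5628, 0.1985, 0.2453]
tool_rot: [-0.0, 0.745, 0.667, -0.0]
contact_force: [-0.0, -0.1, -5.7]
gripper_width: 0.312
grasp_force: 59.5
```

```bash
python3 - <<'E'
from h import *
print(manip.state()['contact_force'],plan([.570,.255,.119],[.9937,-.113]))
im,d,K,Rm,e=grab('wrist');P=cloud(d,K,Rm,e)
m=(abs(P[...,0]-.59)<.13)&(abs(P[...,1]-.36)<.06)&(P[...,2]>.07)&(P[...,2]<.21); print(m.sum())
l=m&(im.min(2)>190); p=P[l]
if l.sum()>50: print('lit',l.sum(),p.mean(0),p.min(0),p.max(0))
t=P[(abs(P[...,2]-.225)<.004)&(P[...,1]>.3)&(P[...,1]<.42)]; print('top',len(t),cv2.minAreaRect((t[:,:2]*1000).astype(np.float32)) if len(t)>50 else '')
E
```

```text
[-0.04544703 -0.12833609 -5.67323474] (array([ 57. ,   1. , 126.3]), array([-0. ,  0. ,  0.1]))
4575
top 0
```

Call:
{"api": "play_rows", "payload": {"steps": [[[4, 0, 0, 0, 0, 0], [12, 0, 2, 0, 0, 0], [22, 0, 8, 0, 0, 0], [32, 0, 18, 0, 0, 0], [40, 1, 31, 0, 0, 0], [45, 1, 46, 0, 0, 0], [48, 1, 61, 0, 0, 0], [48, 1, 75, 0, 0, 0], [48, 1, 86, 0, 0, 0], [48, 1, 95, 0, 0, 0], [48, 1, 99, 0, 0, 0], [48, 1, 100, 0, 0, 0]]]}}

```text
time: 22.35
tool_pos: [0.569, 0.2447, 0.1444]
tool_rot: [-0.0, 0.746, 0.666, -0.001]
contact_force: [-0.0, -0.4, -4.9]
gripper_width: 0.312
grasp_force: 59.5
```

Call:
{"api": "play_rows", "payload": {"steps": [[[0, 0, 3, 0, 0, 0], [0, 0, 9, 0, 0, 0], [0, 0, 16, 0, 0, 0], [0, 0, 22, 0, 0, 0], [0, 0, 25, 0, 0, 0], [0, 0, 26, 0, 0, 0], [0, 0, 26, 0, 0, 0], [0, 0, 26, 0, 0, 0], [0, 0, 26, 0, 0, 0], [0, 0, 26, 0, 0, 0]]]}}

```text
time: 23.18
tool_pos: [0.5699, 0.2454, 0.1202]
tool_rot: [0.0, 0.746, 0.666, 0.0]
contact_force: [-0.7, -0.4, -5.2]
gripper_width: 0.311
grasp_force: 59.5
```

```bash
python3 - <<'E'
from h import *
s=manip.state(); print(s['tool_pos'],s['contact_force'],s['grasp_force'])
a,d,K,Rm,e=grab('side'); b=grab('top')[0]; w=grab('wrist')
P=cloud(d,K,Rm,e)
for p in([.5689,.245,.14],[.5887,.3534,.14]): print('side px',proj(p,K,Rm,e))
Pw=cloud(*w[1:]); pp=s['tool_pos']; m=(np.hypot(Pw[...,0]-pp[0],Pw[...,1]-pp[1])<.045)&(w[1]>0)
for lo in np.arange(.04,.2,.01):
    k=m&(abs(Pw[...,2]-lo)<.005); print(round(lo,2),k.sum(),end='; ')
o=np.zeros((384,800,3),np.uint8); o[:,:400]=cv2.resize(a[150:300,100:256],(400,384)); o[:,400:]=cv2.resize(b[90:230,150:296],(400,384)); cv2.imwrite('pics/f.png',o)
E
```

```text
[0.56985414 0.24536581 0.12024173] [-0.69440951 -0.40238679 -5.24062317] 59.50040381401777
side px [219.00080612 199.49483568]
side px [193.49811259 214.642283  ]
0.04 0; 0.05 7; 0.06 123; 0.07 150; 0.08 165; 0.09 179; 0.1 207; 0.11 261; 0.12 344; 0.13 289; 0.14 129; 0.15 1994; 0.16 2932; 0.17 868; 0.18 1224; 0.19 3319;
```

View pics/f.png

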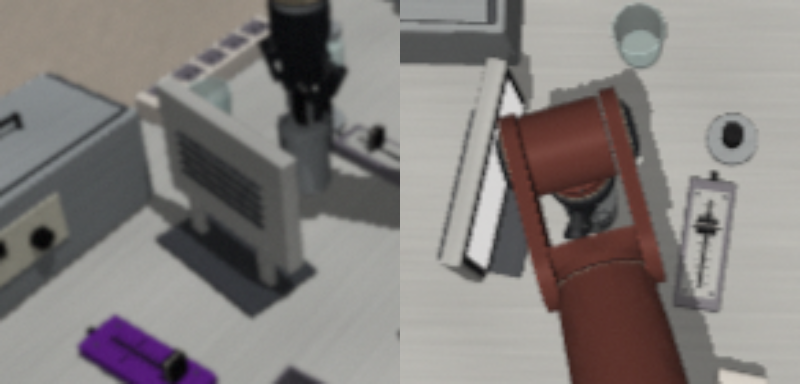

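The pot hangs upright about 110 mm before the panel, its seam at about 0.14 m. The dimmer grip is still at its long mark, at crop pixel (707,225).

```bash
python3 -c "
from h import *
print(order.job_done())"
```

```text
the job is handed in; nothing more can be done
None
```

I handed the job in with the right-hand pot, the heavier one, held upright and still about 11 cm before the lit panel with its seam level with the middle; the lighter pot is back in its left-hand seat and the dimmer is at its long mark, but the hand-in reported no verdict.

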